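Load the espresso cup into the small-items wash cage and latch its sliding lid

ROBOT

A 6-joint arm with a two-finger parallel gripper is mounted at the origin on a cart in front of the work surface, level with it; the furniture and walls round the work are solid. World frame = base frame: x ahead of the robot, y to its left, z up, the work surface at z = 0. Lengths are in m, angles in rad, forces in N, time in s.
With the tool pointing down it reaches from about 0.25 to 0.775 m from the base axis. Payload 4 kg.
Tool frame: the origin (TCP) lies midway between the tips of the shut fingers; the grasp point (between the pads) lies 19 mm behind it (robot.tcp_to_grasp is the distance from the TCP to the grasp point, in m); z points along the fingers, y is the line along which they close (so a half turn about z gives the same grasp; the last joint's range is limited). The gripper opens to 94 mm and grips with 3 to 60 N. Pads are 16 mm wide; open, the fingers measure 119 mm over their backs; the gripper's body (75 mm by 177 mm) begins 78 mm behind the grasp point.
Start: joints at [1.106, 0.087, 1.371, -0, 1.684, -0.103], TCP at [0.195, 0.514, 0.206] pointing down, gripper open.
Joint ranges: [-3.1, 3.1], [-0.76, 2.03], [0.27, 2.55], [-1.08, 4.22], [0.17, 2.65], [-2.57, 2.57]. Speed limits (rad/s): [2.79, 2.79, 3.14, 3.14, 3.14, 3.14].

INTERFACE

Orientations are given as [roll, pitch, yaw] about the fixed x, y, z axes, in that order (R = Rz(yaw) Ry(pitch) Rx(roll)).
In Python, from bench import robot, viewer gives the robot as it stands. The module is installed in compiled form; this text tells all that it offers.
- The arm moves only by the shell command python3 -m handwheel 'ROWS' [OPENING]. ROWS is JSON, a list of rows, each a list of 6 numbers: the shift along the tool's x, y, z in units of 0.2 m (1.0 is 0.2 m), then the turn, a rotation vector about the tool's x, y, z in units of 30 degrees (1.0 is 30 degrees). In form: [[x, y, z, wx, wy, wz], ...]. A call has 1 to 10 rows; each row is the pose to reach, as a shift and turn from the pose commanded when the call began, along the tool's axes at that moment; what a row does not reach only later rows make up. A row lasts 1/12 s, in which the tool goes at most 41.7 mm and 7.16 degrees, less where a joint would pass 70% of its speed; a pose out of reach is approached as far as the arm can. A call with a number of a shift or a turn outside -1 to 1 is refused whole. A call with a gripper value outside its range is refused whole. OPENING is the gripper's target within -1 to 1 (shut at 1, half-way at 0, fully open at -1), set as the call begins (- or left out, the last holds). The fingers move at their own pace and stop on an object; the grip force is fixed at half the most. Time passes only in rows, so rows that repeat a pose let the fingers close. It gives the time, the measured TCP pose, the force, the opening and the grip force at its end, in the units of the state.
- robot.get_obs(): the state, without advancing time (a new reading comes with each control period).
- viewer.snapshot(name): name is "scene" or "top"; returns the picture (384x512x3 uint8, red, green, blue); there is no depth.
- viewer.calibration(name): a dict with "fx", "fy", "cx", "cy" (pixels), "k1" (the pictures are not rectified: a ray, as slopes to the right and down, at radius r is drawn at 1 + k1 r^2 times it, then the intrinsics apply), "R" (3x3) and "t" (3): a world point X has camera coordinates R X + t. Camera axes: x right, y down, z forward; pixel columns grow to the right and rows downward; lengths in m; the calibration is good to about 2 mm. A picture is of the moment at which its call begins. calibration takes no time and is no camera call.
- robot.close_job(): hands the job in; it is judged then, once.
The state is a dict: "time": time; "joint_positions": joint angles; "qvel": joint speeds; "joint_torque": joint torques, N m; "tool_pos": TCP position; "ee_rot": TCP orientation; "wrist_force": force on the tool from outside, world axes, zero at the start; "wrist_torque": the same for the moment, N m; "width": finger opening in m; "finger_force": force on a finger pad.
Only numpy, scipy, OpenCV 4.12 (cv2) and the standard library are available. Lean on these libraries where they do the work, as an engineer would, in place of code of your own. Each camera call takes 0.05 s, during which the arm holds its last target. There are 200 camera calls.

TASK

Stand the espresso cup, mouth down as it is, on the floor of the wire wash cage, then shut the cage's sliding lid all the way until it drops in behind the far detent bumps. The lid has to be lifted over the orange bumps at both ends of its travel. Leave the two tumblers on the mat standing where they are.

Things in the scene. Friction and masses are not known exactly. Their poses are not given: they have to be found in the camera images.
- espresso_cup: White espresso cup standing mouth down on the drain mat (mat top 6 mm above the worktop), 51 mm high, about 0.12 kg. Origin at the underside, z up. Its one handle points to its own -y, any way in the world; it ends 46 mm from the origin, is 12 mm wide and up to 35 mm high. Take the bowl from above across the cup's own x axis, clear of the handle.
- bowl_axis (a point): Underside centre of the cup's round bowl, 14.5 mm along +y from the cup's origin. The bowl's radius is 32 mm at the rim (below) and about 28 mm at its top. The handle's end is 60.5 mm from this axis.
- tumbler_a: Clear glass tumbler, 70 mm diameter, 90 mm high, mouth down on the mat, 90 to 145 mm from the cup; origin at the centre of its underside. Bystander: leave it standing.
- tumbler_b: Clear glass tumbler, 71 mm diameter, 82 mm high, mouth down on the mat, 90 to 145 mm from the cup; origin at the centre of its underside. Bystander: leave it standing.
- cage: Fixed wire wash cage, 190 x 440 mm, on a white board 12 mm thick over the sink. Origin at the centre of its underside, z up; y is the way the lid shuts (roughly robot's left), x across. Above the origin: floor top 6 mm, rail tops 66 mm, guide lips 74 mm. Inner wall faces at x = +-71 mm. The compartment for the cup runs from y = -10 to +214 mm.
- opening (a point): On the cage floor, at the middle of the part that is open from above while the lid is open: y = -12 mm (lid's front edge) to +120 mm (left hood) in the cage's frame, x = -71 to +71 mm. This point lies at y = +54 mm. The lid passes 19 mm above a cup standing here.
- right_hood_edge (a point): Middle of the left edge of the fixed sheet hood over the cage's right end (cage y = -220 to -100 mm, full width, underside 137 and top 140 mm above the cage's origin). The tabs pass under it, a gripper does not.
- left_hood_edge (a point): Middle of the right edge of the like hood over the cage's left end (cage y = +120 to +220 mm, full width, underside 137 and top 140 mm above the cage's origin).
- near_bump (a point): Midway between the first pair of orange detent bumps, at their top; they are 9 mm high, 12 mm long along y, one on each rail at x = +-83 mm, y = -174 mm in the cage's frame. Under the right hood.
- far_bump (a point): Midway between the second pair of orange bumps, the same size, at cage y = -6 mm. The lid is latched when its rear feet have come down beyond these.
- lid_slide (a joint): Travel of the lid along cage +y in m: 0 open (starts at 0 to 0.003), 0.200 fully shut (end stop); sliding friction 1.2 N. The lid's rear feet lie behind the near bumps up to 0.004 and beyond the far bumps from 0.196. From 0.004 to 0.028 and from 0.172 to 0.196 they are over bumps: there the lid must be raised at least 9 mm. Between, it slides lowered.
- lid_lift (a joint): Height of the lid above its lowest position in m, 0 to 0.022 at most (a stop). The lid, 0.25 kg, is guided so that it stays level; released, it sinks by its own weight.
- blue_tab (a point): Centre of the top of the blue grip tab near the lid's front edge. The tab is 14 mm (cage x) by 26 mm (cage y), 30 mm high above the lid plate, with upright sides: pinch it from above along cage x. At cage y = -30 mm + lid_slide, 110 mm + lid_lift above the cage's origin. It goes under the left hood before the lid is shut.
- red_tab (a point): Centre of the top of the red grip tab, same size and grip, at cage y = -130 mm + lid_slide: 100 mm behind the blue one. It is under the right hood at the start and comes out as the lid travels; by it the lid can be shut to the end.
- tap_outlet (a point): Lowest point of the fixed tap's outlet. The round spout, 30 to 60 mm thick, rises from here to 0.40 m above the worktop and arches away from the robot (+x) to its column behind the board. An obstacle for the arm between the mat and the cage: pass in front of it.

How it is judged:
At the end, for the whole second after the job is handed in: The lid has travelled at least 194 mm and is down within 4 mm of its lowest position, behind the far bumps; the cup stands at rest, mouth down (within 0.15 rad), on the cage floor (origin within 12 mm of the cage's underside) inside the walls (value of joint lid_slide above 0.194 m and value of joint lid_lift below 0.004 m and x of espresso_cup in the frame of cage between -0.06 and 0.06 m and y of espresso_cup in the frame of cage between -0.01 and 0.2 m and z of espresso_cup in the frame of cage below 0.012 m and angle between espresso_cup's own z axis and vertical below 0.15 rad and linear speed of espresso_cup below 0.02 m/s); the robot touches nothing.
It fails at once if a tumbler on the mat is shifted more than 40 mm or tipped (distance of any of tumbler_a, tumbler_b from where it was at the start of the episode above 0.04 m or angle between any of tumbler_a, tumbler_b's own z axis and vertical above 0.6 rad).
It also fails if it takes over 54 s, if anything falls off the work surface, if the arm or the gripper's body presses on something with over 40 N, if the wrist force passes 120 N, or if a joint passes its speed limit or range.

## Working session

There is one attempt and no reset: what is moved stays moved. The work goes in short steps, Python scripts to look and compute and a shell command to move; the robot and the scene stay as the last step left them, time stands still between calls to the robot, and variables do not carry over. Pictures are saved under pics/ and viewed, at most 10 in all, crops included, and the job is handed in when it is done.

```bash
mkdir -p pics; python3 - <<'E'
from bench import robot, viewer
import cv2
for n in("scene","top"):
    cv2.imwrite(f"pics/{n}0.png",cv2.resize(viewer.snapshot(n)[:,:,::-1],(800,600),interpolation=cv2.INTER_CUBIC))
    c=viewer.calibration(n);print(n,c)
o=robot.get_obs();print(o)
E
```

```text
scene {'fx': 351.4874991186529, 'fy': 351.4874991186529, 'cx': 256.5874295862576, 'cy': 191.42633604601838, 'k1': -0.06978197171742614, 'R': array([[ 0.78087674, -0.62468124,  0.00220671],
       [-0.46165815, -0.57946388, -0.67163484],
       [ 0.4208364 ,  0.52344527, -0.74087906]]), 't': array([-0.404826  ,  0.39917634,  0.82335331])}
top {'fx': 381.7728717980747, 'fy': 381.7728717980747, 'cx': 260.2897069578917, 'cy': 195.8631430634007, 'k1': -0.11306331758139636, 'R': array([[-0.01392465, -0.99989683,  0.00352683],
       [-0.97389945,  0.01276327, -0.22662072],
       [ 0.22655233, -0.00659039, -0.9739767 ]]), 't': array([0.04658998, 0.57755649, 1.18456882])}
{'time': 0.1, 'joint_positions': array([ 1.10590734e+00,  8.78789597e-02,  1.37209294e+00,  1.13409447e-05,
        1.68362461e+00, -1.03098146e-01]), 'qvel': array([-5.63803254e-04, -2.18477418e-03, -2.32269997e-03, -4.81653277e-04,
        4.78986551e-05,  1.21451861e-03]), 'joint_torque': array([ 1.93830332e-03, -3.41250622e+01, -3.03302908e+01,  7.20013515e-02,
        3.04231129e-02, -1.11903298e-04]), 'tool_pos': array([0.19444595, 0.51394489, 0.20442757]), 'ee_rot': array([-3.13960060e+00, -2.17438919e-04,  2.77980286e+00]), 'wrist_force': array([ 0.2745075 , -1.08430608,  0.42492633]), 'wrist_torque': array([-0.05262564,  0.04685464, -0.00257533]), 'finger_force': 0.0, 'width': 0.09416047327101991}
```

View pics/scene0.png

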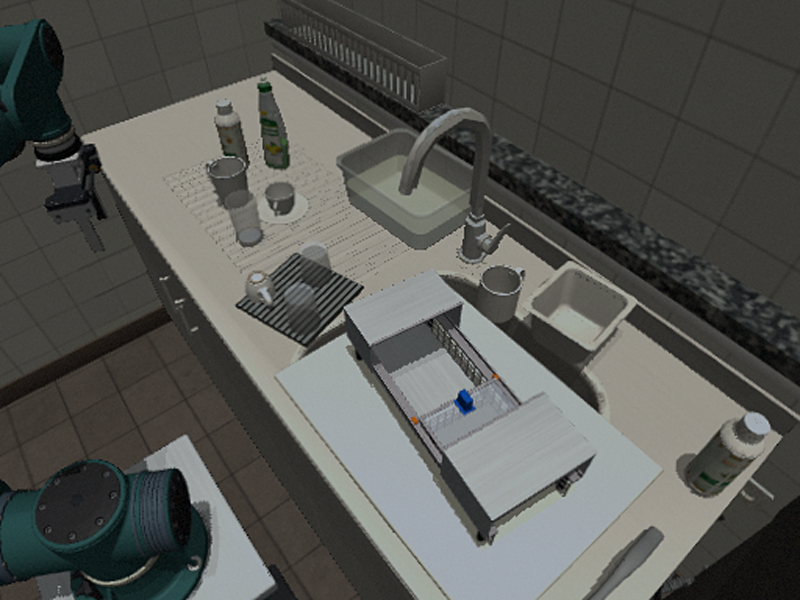

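View pics/top0.png

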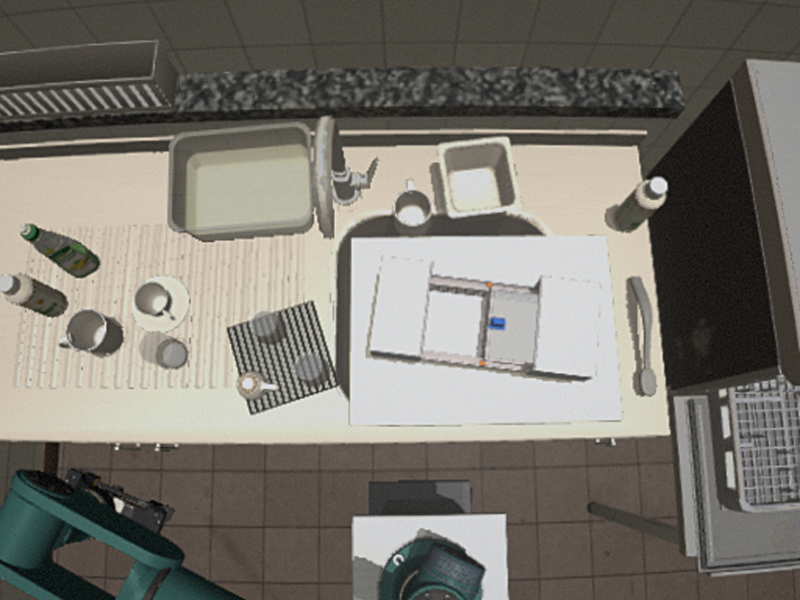

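```bash
python3 - <<'E'
from bench import robot, viewer
import cv2,numpy as np
t=viewer.snapshot("top")[:,:,::-1];s=viewer.snapshot("scene")[:,:,::-1]
r=lambda im,x,y,w,h,k:cv2.resize(im[y:y+h,x:x+w],(w*k,h*k),interpolation=cv2.INTER_CUBIC)
a=r(t,140,190,80,80,5);b=r(s,150,150,80,80,5)
cv2.imwrite("pics/mat.png",np.hstack([a,b]))
cv2.imwrite("pics/cage.png",r(t,230,155,160,95,5))
E
```

```text
(no output)
```

View pics/mat.png

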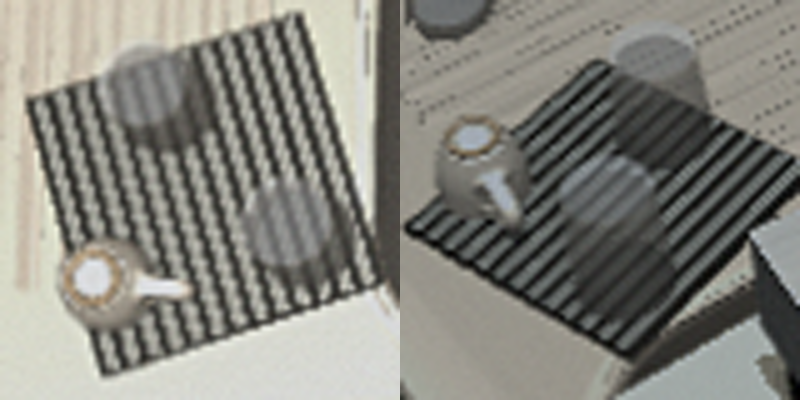

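View pics/cage.png

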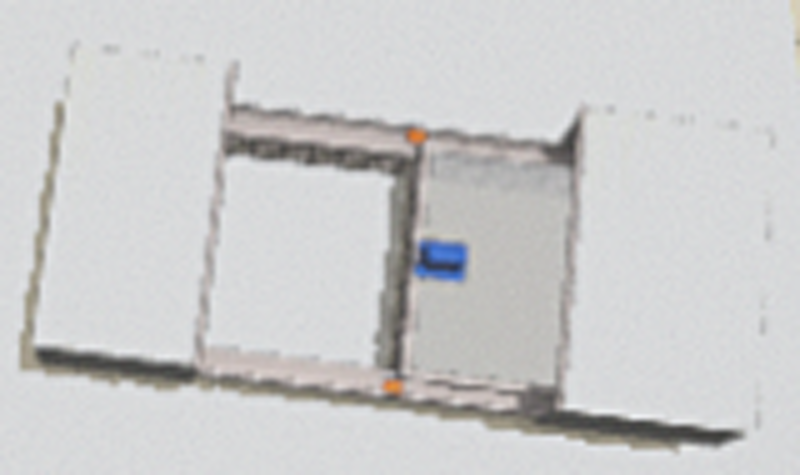

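```bash
cat > h.py <<'E'
from bench import robot, viewer
import cv2,numpy as np
from scipy.spatial.transform import Rotation as Ro
def ray(n,p):
    c=viewer.calibration(n);d=((p[0]-c["cx"])/c["fx"],(p[1]-c["cy"])/c["fy"])
    u=np.array(d)
    for _ in range(20): u=np.array(d)/(1+c["k1"]*(u@u))
    return -c["R"].T@c["t"], c["R"].T@np.array([u[0],u[1],1])
def atz(n,p,z):
    C,d=ray(n,p);return C+d*(z-C[2])/d[2]
def proj(n,X):
    c=viewer.calibration(n);q=c["R"]@np.asarray(X)+c["t"];u=q[:2]/q[2];u=u*(1+c["k1"]*(u@u));return np.array([c["fx"]*u[0]+c["cx"],c["fy"]*u[1]+c["cy"]])
def rel(pos,yaw,o=None):
    """target TCP pos, yaw (tool down) -> handwheel units from current measured pose"""
    o=o or robot.get_obs();R0=Ro.from_euler('xyz',o["ee_rot"]);R1=Ro.from_euler('xyz',[np.pi,0,yaw])
    return np.round(R0.inv().apply(np.array(pos)-o["tool_pos"])/.2,3),np.round((R0.inv()*R1).as_rotvec(degrees=True)/30,3)
E
python3 - <<'E'
from h import *
f=lambda o,x,y,k=5:((x+.5)/k-.5+o[0],(y+.5)/k-.5+o[1])
T=(140,190);S=(-80+150,150) # scene crop offset by 400/5
P=lambda *a:print(*[np.round(x,4) if not isinstance(x,str) else x for x in a])
P("cam",ray("top",(0,0))[0],ray("scene",(0,0))[0])
P("cup top",atz("top",f(T,94,279),.057),atz("scene",f(S,472,138),.057))
P("handle end",atz("top",f(T,188,290),.025),atz("top",f(T,188,290),.041),atz("scene",f(S,513,222),.02))
P("tumA top(top view)",atz("top",f(T,148,86),.096),atz("top",f(T,289,224),.09))
t=viewer.snapshot("top").astype(int);r,g,b=t[...,0],t[...,1],t[...,2]
G=(230,155)
for nm,m in(("blue",(b-r>70)),("or",(r-b>80))):
    m=m.astype(np.uint8);m[:150]=0;m[260:]=0;m[:,:230]=0;m[:,400:]=0
    n,l,st,ce=cv2.connectedComponentsWithStats(m)
    for i in range(1,n):
        if st[i,4]>2: print(nm,st[i],ce[i],np.round(atz("top",ce[i],.122 if nm=="blue" else .087),4))
for nm,p in(("LH",(225,105)),("LHt",(231,66)),("LHb",(200,372)),("RHt",(582,106)),("RHb",(560,404))): P(nm,atz("top",f(G,*p),.152))
E
```

```text
cam [0.2948 0.047  1.2845] [ 0.1539 -0.4526  0.879 ]
cup top [0.4202 0.3704 0.057 ] [0.422  0.3674 0.057 ]
handle end [0.4158 0.3156 0.025 ] [0.4142 0.3121 0.041 ] [0.4177 0.3183 0.02  ]
tumA top(top view) [0.5392 0.3303 0.096 ] [0.4506 0.2388 0.09  ]
blue [314 204   9   4  29] [318.72413793 205.27586207] [ 0.5326 -0.1426  0.122 ]
blue [313 208  10   3  18] [317.72222222 209.22222222] [ 0.5202 -0.1389  0.122 ]
or [312 181   3   3   7] [313.         181.71428571] [ 0.6184 -0.1334  0.087 ]
or [307 231   3   3   7] [308.14285714 231.71428571] [ 0.455  -0.1107  0.087 ]
LH [ 0.6218 -0.0057  0.152 ]
LHt [ 0.6469 -0.01    0.152 ]
LHb [0.4562 0.013  0.152 ]
RHt [ 0.6186 -0.2276  0.152 ]
RHb [ 0.4334 -0.2025  0.152 ]
```

```bash
Z='[0,0,0,0,0,0.83]'
python3 -m handwheel '[[0,0,0,0,0,0.82],[0,0,0,0,0,0.82],[0,0,0,0,0,0.82],[0,0,0,0,0,0.82]]' -1 && python3 -m handwheel '[[0,0,0,0,0,0.82],[0,0,0,0,0,0.82],[0,0,0,0,0,0.82],[0,0,0,0,0,0.82]]' && python3 -m handwheel '[[0,0,0,0,0,0.83],[0,0,0,0,0,0.83],[0,0,0,0,0,0.83],[0,0,0,0,0,0.83],[0,0,0,0,0,0.83]]'
python3 -c "
from h import *
print(rel((.421,.369,.15),np.radians(85)))"
```

```text
time: 0.58
tool_pos: [0.1947, 0.5143, 0.2053]
ee_rot: [-3.141, 0.0, 2.345]
wrist_force: [-0.4, 0.2, -0.0]
width: 0.094
finger_force: 0.0
time: 0.92
tool_pos: [0.1946, 0.5143, 0.2053]
ee_rot: [-3.141, 0.0, 1.916]
wrist_force: [-0.2, -0.2, 1.5]
width: 0.0941
finger_force: 0.0
time: 1.33
tool_pos: [0.1946, 0.5143, 0.2053]
ee_rot: [-3.141, 0.0, 1.486]
wrist_force: [0.1, 0.6, 0.2]
width: 0.0942
finger_force: 0.0
(array([-0.628,  1.19 ,  0.276]), array([-0.   ,  0.001,  0.004]))
```

```bash
python3 -m handwheel '[[-0.314,0.595,0.1,0,0,0],[-0.314,0.595,0.1,0,0,0],[-0.314,0.595,0.1,0,0,0],[-0.314,0.595,0.1,0,0,0],[-0.314,0.595,0.1,0,0,0]]' >/dev/null
python3 -m handwheel '[[-0.314,0.595,0.176,0,0,0],[-0.314,0.595,0.176,0,0,0],[-0.314,0.595,0.176,0,0,0],[-0.314,0.595,0.176,0,0,0],[-0.314,0.595,0.176,0,0,0],[-0.314,0.595,0.176,0,0,0]]'
python3 - <<'E'
from h import *
t=viewer.snapshot("top")[:,:,::-1];s=viewer.snapshot("scene")[:,:,::-1]
r=lambda im,x,y,w,h,k:cv2.resize(im[y:y+h,x:x+w],(w*k,h*k),interpolation=cv2.INTER_CUBIC)
cv2.imwrite("pics/over.png",np.hstack([r(t,130,180,100,110,4),r(s,130,110,100,110,4)]))
print(rel((.421,.369,.021),np.radians(85)))
E
```

```text
time: 2.25
tool_pos: [0.4204, 0.3702, 0.1503]
ee_rot: [-3.14, -0.001, 1.487]
wrist_force: [-1.0, 0.9, 0.0]
width: 0.0941
finger_force: 0.0
(array([-0.01 ,  0.006,  0.651]), array([ 0.   , -0.003,  0.01 ]))
```

View pics/over.png

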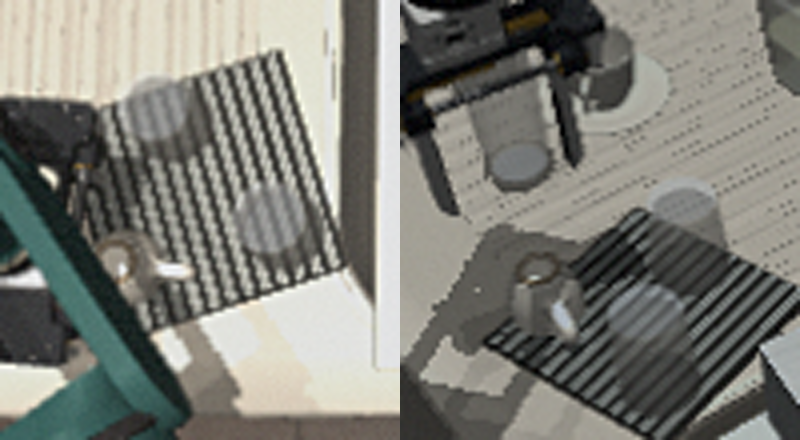

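The fingers hang either side of the cup (scene crop tips at about 445,210 and 570,165; cup top at 540,270), tumblers clear. Descending and gripping.

```bash
python3 -m handwheel '[[-0.007,0.004,0.15,0,0,0],[-0.007,0.004,0.3,0,0,0],[-0.007,0.004,0.42,0,0,0],[-0.007,0.004,0.52,0,0,0],[-0.007,0.004,0.6,0,0,0],[-0.007,0.004,0.645,0,0,0],[-0.007,0.004,0.645,0,0,0]]'
python3 -m handwheel '[[0,0,0,0,0,0],[0,0,0,0,0,0],[0,0,0,0,0,0],[0,0,0,0,0,0],[0,0,0,0,0,0],[0,0,0,0,0,0]]' 0.5
python3 -m handwheel '[[0,0,0,0,0,0],[0,0,0,0,0,0],[0,0,0,0,0,0],[0,0,0,0,0,0],[0,0,0,0,0,0],[0,0,0,0,0,0]]' 0.5
```

```text
time: 2.93
tool_pos: [0.4195, 0.3681, 0.0196]
ee_rot: [-3.138, 0.002, 1.489]
wrist_force: [-0.3, -0.1, 0.8]
width: 0.0943
finger_force: 0.0
time: 3.43
tool_pos: [0.4225, 0.368, 0.022]
ee_rot: [3.14, -0.001, 1.486]
wrist_force: [0.4, 1.1, 1.0]
width: 0.0579
finger_force: 30.0
time: 3.93
tool_pos: [0.4226, 0.368, 0.022]
ee_rot: [3.14, -0.001, 1.486]
wrist_force: [0.7, 0.2, 4.5]
width: 0.0578
finger_force: 30.1
```

```bash
python3 -m handwheel '[[0,0,-0.1,0,0,0],[0,0,-0.25,0,0,0],[0,0,-0.45,0,0,0],[0,0,-0.65,0,0,0],[0,0,-0.85,0,0,0],[0,0,-1,0,0,0],[0,0,-1,0,0,0]]'
python3 - <<'E'
from h import *
A,a=ray("top",(208,148));B,b=ray("scene",(259,121))
s=np.linalg.lstsq(np.c_[a,-b],B-A,rcond=None)[0];print(A+a*s[0],B+b*s[1])
yaw=np.radians(-7.7);ex=np.array([np.cos(yaw),np.sin(yaw)]);ey=np.array([-ex[1],ex[0]])
O=np.array([.5367,-.122])+.006*ey
p=O+.068*ey;print(O,p,rel((.40,.15,.222),np.radians(82.3)),rel((*p,.222),np.radians(82.3)))
E
```

```text
time: 4.52
tool_pos: [0.424, 0.3695, 0.2287]
ee_rot: [3.133, -0.008, 1.487]
wrist_force: [-0.2, -0.1, -0.1]
width: 0.0576
finger_force: 29.7
[0.67074828 0.18549983 0.27132998] [0.67364549 0.18395827 0.27219446]
[ 0.53750392 -0.1160541 ] [ 0.54661498 -0.04866724] (array([-1.104, -0.028,  0.024]), array([ 0.017, -0.016,  0.096])) (array([-2.032,  0.786,  0.024]), array([ 0.017, -0.016,  0.096]))
```

```bash
python3 -m handwheel '[[-0.12,0,0,0,0,0.05],[-0.3,0,0,0,0,0.09],[-0.48,0,0,0,0,0.09],[-0.66,0,0,0,0,0.09],[-0.84,0,0,0,0,0.09],[-1,0,0,0,0,0.09]]' >/dev/null
python3 -m handwheel '[[-0.14,0.1,0,0,0,0],[-0.28,0.24,0,0,0,0],[-0.42,0.38,0,0,0,0],[-0.55,0.5,0,0,0,0],[-0.65,0.57,0,0,0,0],[-0.65,0.57,0,0,0,0],[-0.65,0.57,0,0,0,0]]'
python3 - <<'E'
from h import *
print(rel((.5466,-.0487,.222),np.radians(82.3)))
E
```

```text
time: 5.6
tool_pos: [0.5001, 0.0239, 0.2182]
ee_rot: [-3.136, -0.0, 1.437]
wrist_force: [-0.6, -0.5, -1.8]
width: 0.0581
finger_force: 29.7
(array([-0.329,  0.278, -0.021]), array([-0.012, -0.001,  0.001]))
```

```bash
python3 -m handwheel '[[-0.1,0.09,0,0,0,0],[-0.2,0.18,0,0,0,0],[-0.3,0.25,0,0,0,0],[-0.335,0.278,0,0,0,0],[-0.335,0.278,0,0,0,0],[-0.335,0.278,0,0,0,0],[-0.335,0.278,0,0,0,0]]'
python3 - <<'E'
from h import *
print(rel((.5466,-.0487,.036),np.radians(82.3)))
t=viewer.snapshot("top")[:,:,::-1];s=viewer.snapshot("scene")[:,:,::-1]
r=lambda im,x,y,w,h,k:cv2.resize(im[y:y+h,x:x+w],(w*k,h*k),interpolation=cv2.INTER_CUBIC)
cv2.imwrite("pics/cage2.png",np.hstack([r(t,220,140,100,120,4),r(s,220,150,100,120,4)]))
E
```

```text
time: 6.18
tool_pos: [0.5466, -0.0474, 0.221]
ee_rot: [-3.14, -0.001, 1.441]
wrist_force: [0.0, 0.5, -2.2]
width: 0.0574
finger_force: 29.7
(array([-0.008,  0.002,  0.925]), array([-0.002, -0.002,  0.009]))
```

View pics/cage2.png

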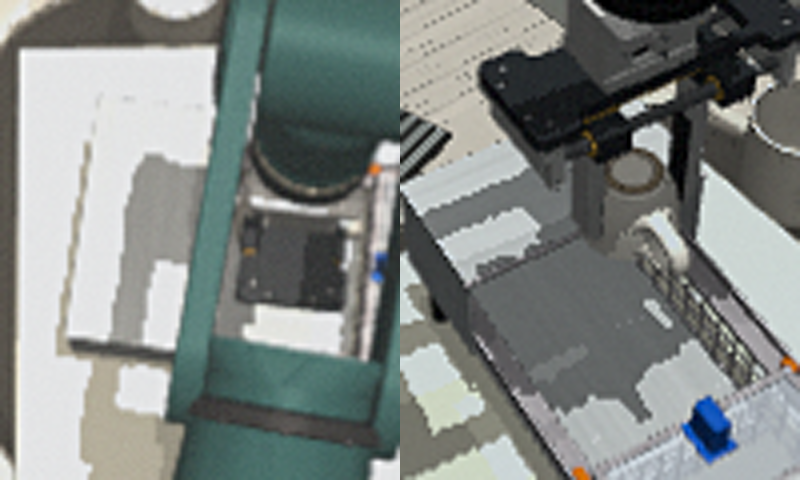

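The cup hangs upright in the gripper above the opening, handle towards the blue tab, walls and hoods clear. Lowering.

```bash
python3 -m handwheel '[[-0.004,0,0.12,0,0,0],[-0.005,0,0.28,0,0,0],[-0.005,0,0.44,0,0,0],[-0.005,0,0.6,0,0,0],[-0.005,0,0.74,0,0,0],[-0.005,0,0.85,0,0,0],[-0.005,0,0.9,0,0,0],[-0.005,0,0.92,0,0,0],[-0.005,0,0.92,0,0,0],[-0.005,0,0.92,0,0,0]]'
python3 -m handwheel '[[0,0,0.005,0,0,0],[0,0,0.01,0,0,0],[0,0,0.013,0,0,0],[0,0,0.013,0,0,0]]'
```

```text
time: 7.12
tool_pos: [0.5485, -0.05, 0.039]
ee_rot: [3.139, 0.0, 1.44]
wrist_force: [-0.2, 0.3, -2.1]
width: 0.058
finger_force: 29.7
time: 7.45
tool_pos: [0.5477, -0.0501, 0.0353]
ee_rot: [3.14, -0.0, 1.439]
wrist_force: [0.0, -0.3, -1.3]
width: 0.0573
finger_force: 29.7
```

```bash
python3 -m handwheel '[[0,0,0.004,0,0,0],[0,0,0.008,0,0,0],[0,0,0.008,0,0,0],[0,0,0.008,0,0,0]]'
```

```text
time: 7.78
tool_pos: [0.5476, -0.0501, 0.034]
ee_rot: [3.141, -0.0, 1.439]
wrist_force: [-2.1, 0.3, 4.4]
width: 0.0573
finger_force: 30.1
```

Contact; releasing and rising.

```bash
python3 -m handwheel '[[0,0,0,0,0,0],[0,0,0,0,0,0],[0,0,0,0,0,0],[0,0,0,0,0,0],[0,0,0,0,0,0]]' -0.7
python3 -m handwheel '[[0,0,-0.06,0,0,0],[0,0,-0.2,0,0,0],[0,0,-0.38,0,0,0],[0,0,-0.58,0,0,0],[0,0,-0.76,0,0,0],[0,0,-0.9,0,0,0],[0,0,-0.9,0,0,0],[0,0,-0.9,0,0,0]]' 0
python3 - <<'E'
from h import *
s=viewer.snapshot("scene")[:,:,::-1]
r=lambda im,x,y,w,h,k:cv2.resize(im[y:y+h,x:x+w],(w*k,h*k),interpolation=cv2.INTER_CUBIC)
cv2.imwrite("pics/placed.png",r(s,210,160,180,140,4))
yaw=np.radians(-7.7);ex=np.array([np.cos(yaw),np.sin(yaw)]);ey=np.array([-ex[1],ex[0]])
O=np.array([.5367,-.122])+.006*ey
p=O-.029*ey;print(p,proj("scene",(*p,.122)),proj("top",(*p,.122)),rel((*p,.214),np.radians(82.3)))
E
```

```text
time: 8.2
tool_pos: [0.5472, -0.05, 0.0328]
ee_rot: [-3.141, -0.0, 1.439]
wrist_force: [-0.9, 0.2, -0.5]
width: 0.0798
finger_force: 0.0
time: 8.87
tool_pos: [0.5486, -0.0503, 0.2166]
ee_rot: [3.135, 0.0, 1.439]
wrist_force: [-0.0, -0.2, -1.6]
width: 0.0466
finger_force: 0.0
[ 0.53361832 -0.14479261] [297.35325111 252.93902619] [319.39271427 204.95780907] (array([-0.479, -0.006, -0.   ]), array([0.003, 0.   , 0.006]))
```

View pics/placed.png

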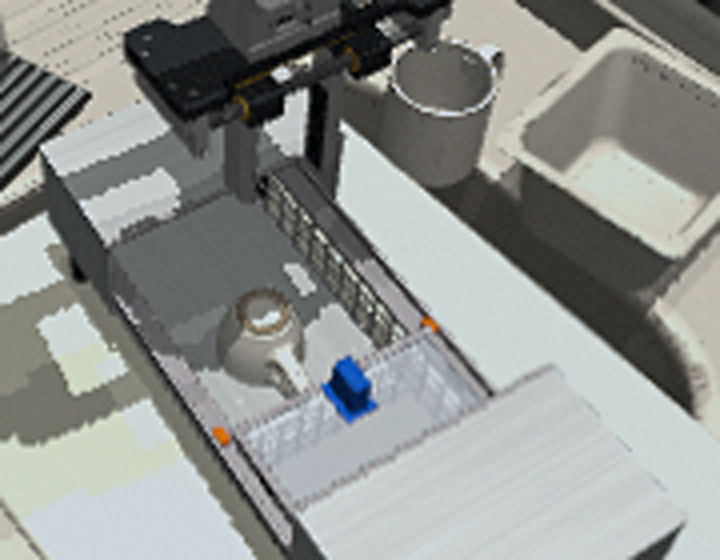

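Cup stands upright in the cage; the blue tab's seen position (297,252 px) matches the model. Going to pinch it.

```bash
python3 -m handwheel '[[-0.1,0,0,0,0,0],[-0.24,-0.003,0,0,0,0],[-0.38,-0.006,0,0,0,0],[-0.479,-0.006,0,0,0,0],[-0.479,-0.006,0,0,0,0],[-0.479,-0.006,0,0,0,0]]'
python3 -m handwheel '[[0,0,0.1,0,0,0],[0,0,0.25,0,0,0],[0,0,0.4,0,0,0],[0,0,0.5,0,0,0],[0,0,0.56,0,0,0],[0,0,0.575,0,0,0],[0,0,0.575,0,0,0],[0,0,0.575,0,0,0]]'
python3 -m handwheel '[[0,0,0,0,0,0],[0,0,0,0,0,0],[0,0,0,0,0,0],[0,0,0,0,0,0],[0,0,0,0,0,0],[0,0,0,0,0,0]]' 1
```

```text
time: 9.42
tool_pos: [0.5325, -0.1451, 0.2107]
ee_rot: [-3.137, -0.002, 1.437]
wrist_force: [-0.0, 0.5, -0.4]
width: 0.0471
finger_force: 0.0
time: 10.08
tool_pos: [0.5344, -0.1447, 0.0993]
ee_rot: [3.14, 0.0, 1.44]
wrist_force: [0.1, 0.2, 0.8]
width: 0.0473
finger_force: 0.0
time: 10.58
tool_pos: [0.5347, -0.1451, 0.0985]
ee_rot: [3.139, 0.0, 1.439]
wrist_force: [4.2, -0.2, 0.3]
width: 0.0137
finger_force: 30.0
```

```bash
python3 -m handwheel '[[0,0,-0.02,0,0,0],[0,0,-0.045,0,0,0],[0,0,-0.07,0,0,0],[0,0,-0.075,0,0,0],[0,0,-0.075,0,0,0],[0,0,-0.075,0,0,0]]'
python3 -m handwheel '[[0.04,0,0,0,0,0],[0.1,0,0,0,0,0],[0.17,0,0,0,0,0],[0.24,0,0,0,0,0],[0.31,0,0,0,0,0],[0.38,0,0,0,0,0],[0.45,0,0,0,0,0],[0.5,0,0,0,0,0],[0.5,0,0,0,0,0],[0.5,0,0,0,0,0]]'
```

```text
time: 11.08
tool_pos: [0.5346, -0.1451, 0.1133]
ee_rot: [3.139, 0.0, 1.439]
wrist_force: [5.4, -0.6, -0.9]
width: 0.0138
finger_force: 30.0
time: 11.92
tool_pos: [0.5485, -0.0452, 0.1134]
ee_rot: [3.137, -0.0, 1.44]
wrist_force: [8.6, 0.2, -2.8]
width: 0.0137
finger_force: 30.0
```

```bash
python3 -m handwheel '[[0,0,0.02,0,0,0],[0,0,0.045,0,0,0],[0,0,0.068,0,0,0],[0,0,0.072,0,0,0],[0,0,0.072,0,0,0],[0,0,0.072,0,0,0]]'
python3 -m handwheel '[[0,0,0,0,0,0],[0,0,0,0,0,0],[0,0,0,0,0,0],[0,0,0,0,0,0]]' 0
python3 -m handwheel '[[0,0,-0.05,0,0,0],[0,0,-0.15,0,0,0],[0,0,-0.25,0,0,0],[0,0,-0.35,0,0,0],[0,0,-0.35,0,0,0],[0,0,-0.35,0,0,0]]'
python3 - <<'E'
from h import *
s=viewer.snapshot("scene")[:,:,::-1]
r=lambda im,x,y,w,h,k:cv2.resize(im[y:y+h,x:x+w],(w*k,h*k),interpolation=cv2.INTER_CUBIC)
cv2.imwrite("pics/mid.png",r(s,210,160,180,140,4))
yaw=np.radians(-7.7);ex=np.array([np.cos(yaw),np.sin(yaw)]);ey=np.array([-ex[1],ex[0]])
O=np.array([.5367,-.122])+.006*ey
p=O-.029*ey;print(proj("scene",(*p,.122)))
E
```

```text
time: 12.42
tool_pos: [0.5485, -0.0458, 0.0989]
ee_rot: [3.137, -0.001, 1.439]
wrist_force: [7.3, -1.3, -2.4]
width: 0.0139
finger_force: 30.0
time: 12.75
tool_pos: [0.5458, -0.0457, 0.0984]
ee_rot: [-3.14, 0.0, 1.439]
wrist_force: [-1.3, -0.6, 0.0]
width: 0.0373
finger_force: 0.0
time: 13.25
tool_pos: [0.5474, -0.0459, 0.1704]
ee_rot: [3.138, 0.0, 1.439]
wrist_force: [0.1, 0.1, 0.5]
width: 0.0469
finger_force: 0.0
[297.35325111 252.93902619]
```

View pics/mid.png

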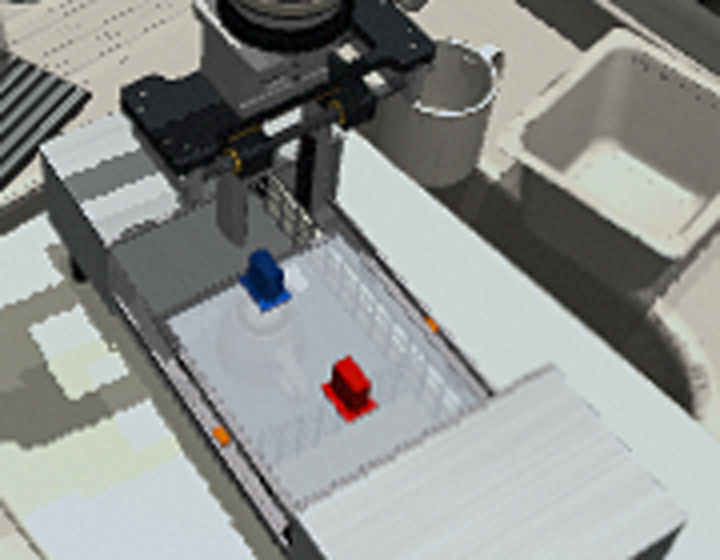

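Lid is half way, cup still standing beneath; the red tab (about 297,252 px) is exactly where the blue one was. Same again with red.

```bash
python3 -m handwheel '[[-0.1,0.003,0,0,0,0],[-0.24,0.006,0,0,0,0],[-0.38,0.006,0,0,0,0],[-0.5,0.006,0,0,0,0],[-0.5,0.006,0,0,0,0],[-0.5,0.006,0,0,0,0]]'
python3 -m handwheel '[[0,0,0.08,0,0,0],[0,0,0.18,0,0,0],[0,0,0.28,0,0,0],[0,0,0.34,0,0,0],[0,0,0.355,0,0,0],[0,0,0.355,0,0,0],[0,0,0.355,0,0,0]]'
python3 -m handwheel '[[0,0,0,0,0,0],[0,0,0,0,0,0],[0,0,0,0,0,0],[0,0,0,0,0,0],[0,0,0,0,0,0],[0,0,0,0,0,0]]' 1
python3 -m handwheel '[[0,0,-0.02,0,0,0],[0,0,-0.045,0,0,0],[0,0,-0.07,0,0,0],[0,0,-0.075,0,0,0],[0,0,-0.075,0,0,0],[0,0,-0.075,0,0,0]]'
```

```text
time: 13.8
tool_pos: [0.5336, -0.1455, 0.1666]
ee_rot: [-3.138, -0.001, 1.437]
wrist_force: [0.4, 0.7, 0.5]
width: 0.0469
finger_force: 0.0
time: 14.38
tool_pos: [0.5352, -0.1446, 0.0982]
ee_rot: [3.141, -0.0, 1.44]
wrist_force: [-0.6, 0.2, -0.7]
width: 0.0468
finger_force: 0.0
time: 14.88
tool_pos: [0.5348, -0.1451, 0.098]
ee_rot: [3.141, 0.0, 1.439]
wrist_force: [-0.1, 0.3, 1.4]
width: 0.0142
finger_force: 30.0
time: 15.38
tool_pos: [0.5348, -0.1451, 0.1127]
ee_rot: [3.141, 0.0, 1.439]
wrist_force: [0.9, 0.2, -2.2]
width: 0.0141
finger_force: 30.0
```

```bash
python3 -m handwheel '[[0.04,0.001,0,0,0,0],[0.1,0.002,0,0,0,0],[0.17,0.003,0,0,0,0],[0.24,0.004,0,0,0,0],[0.31,0.005,0,0,0,0],[0.38,0.006,0,0,0,0],[0.44,0.006,0,0,0,0],[0.475,0.006,0,0,0,0],[0.475,0.006,0,0,0,0],[0.475,0.006,0,0,0,0]]'
python3 -m handwheel '[[0.005,0,0,0,0,0],[0.01,0,0,0,0,0],[0.015,0,0,0,0,0],[0.02,0,0,0,0,0],[0.02,0,0,0,0,0],[0.02,0,0,0,0,0]]'
```

```text
time: 16.22
tool_pos: [0.5481, -0.0497, 0.1124]
ee_rot: [-3.141, -0.001, 1.441]
wrist_force: [-0.1, 2.4, -2.5]
width: 0.0136
finger_force: 30.0
time: 16.72
tool_pos: [0.5484, -0.0483, 0.1125]
ee_rot: [-3.141, 0.002, 1.438]
wrist_force: [-2.3, -4.6, -2.2]
width: 0.0137
finger_force: 30.0
```

The end stop is felt (−4.6 N). Lowering.

```bash
python3 -m handwheel '[[0,0,0.02,0,0,0],[0,0,0.045,0,0,0],[0,0,0.068,0,0,0],[0,0,0.073,0,0,0],[0,0,0.073,0,0,0],[0,0,0.073,0,0,0]]'
python3 -m handwheel '[[0,0,0,0,0,0],[0,0,0,0,0,0],[0,0,0,0,0,0],[0,0,0,0,0,0]]' 0
python3 -m handwheel '[[0,0,-0.05,0,0,0],[0,0,-0.15,0,0,0],[0,0,-0.3,0,0,0],[0,0,-0.45,0,0,0],[0,0,-0.55,0,0,0],[0,0,-0.55,0,0,0],[0,0,-0.55,0,0,0]]'
python3 - <<'E'
from h import *
s=viewer.snapshot("scene")
r=lambda im,x,y,w,h,k:cv2.resize(im[y:y+h,x:x+w],(w*k,h*k),interpolation=cv2.INTER_CUBIC)
cv2.imwrite("pics/end.png",r(s[:,:,::-1],150,130,200,150,4))
yaw=np.radians(-7.7);ex=np.array([np.cos(yaw),np.sin(yaw)]);ey=np.array([-ex[1],ex[0]])
O=np.array([.5367,-.122])+.006*ey
for z in(.122,.136):print(4*(proj("scene",(*(O+.07*ey),z))-[150,130]))
E
```

```text
time: 17.22
tool_pos: [0.5484, -0.0483, 0.0982]
ee_rot: [-3.141, 0.002, 1.438]
wrist_force: [-3.7, -3.8, -1.7]
width: 0.0138
finger_force: 30.0
time: 17.55
tool_pos: [0.5497, -0.0466, 0.0988]
ee_rot: [3.14, -0.001, 1.44]
wrist_force: [0.0, -0.9, 0.8]
width: 0.0372
finger_force: 0.0
time: 18.13
tool_pos: [0.5499, -0.047, 0.2103]
ee_rot: [3.137, -0.0, 1.44]
wrist_force: [-0.2, 0.4, -0.8]
width: 0.0469
finger_force: 0.0
[503.65025855 383.10693369]
[504.56953445 370.42775174]
```

View pics/end.png

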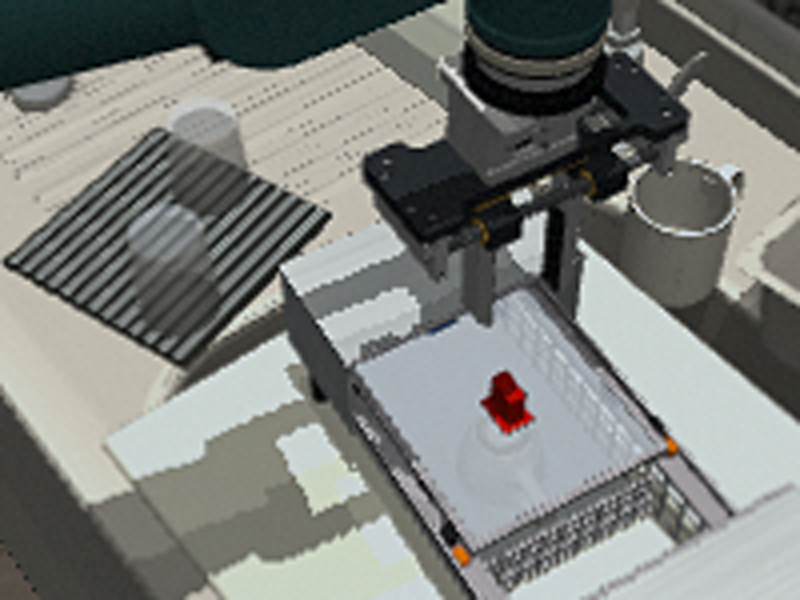

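The lid is shut and down: the red tab top is at about (503,380), where the shut and lowered lid puts it (504,383). The rear feet sit just beyond the orange bumps (460,552 and 672,445). The cup is upright inside and both tumblers are standing.

```bash
python3 -c "
from bench import robot
print(robot.close_job())"
```

```text
the job is handed in; nothing more can be done
None
```

The cup stands mouth down on the cage floor, the lid is shut and down behind the far bumps, both tumblers are still standing, and the job was handed in at about 18 s; no verdict was returned.

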